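# Shut and bolt the keycap bin

### The arm

A 6-joint arm with a two-finger parallel gripper is mounted at the origin on the work surface. World frame = base frame: x ahead of the robot, y to its left, z up, the work surface at z = 0. Lengths are in m, angles in degrees, forces in N, time in s.
With the tool pointing down it reaches from about 0.35 to 0.975 m from the base axis. Payload 7.1 kg.
Tool frame: the origin (TCP) lies midway between the tips of the shut fingers; the grasp point (between the pads) lies 19 mm behind it; z points along the fingers, x is the direction in which the jaws open and shut, and the axes are right-handed (so a half turn about z gives the same grasp; the last joint's range is limited). The gripper opens to 88 mm and grips with 3 to 60 N. Pads are 20 mm wide; open, the fingers measure 115 mm over their backs; the gripper's body (75 mm by 178 mm) begins 61 mm behind the grasp point.
Start: joints at [-70.359, 24.242, 93.386, -0, 62.372, -1.089], TCP at [0.221, -0.585, 0.223] pointing down, gripper open.
Joint ranges: [-172.04, 172.04], [-51.8, 120.97], [4.93, 147.93], [-75.15, 255.16], [6.16, 154.13], [-145.62, 145.62]. Speed limits (degrees/s): [136.94, 136.94, 172.46, 180, 180, 180].

### API

Orientations are given as a 3x3 rotation matrix whose columns are the frame's x, y, z axes.
In Python, from workcell import manip, capture, get_calibration gives the robot as it stands.
- The arm moves only by the tool drive_tool, never from a script. Its argument "targets" is one flat list of numbers, 7 for each row, row after row: the turn, a rotation vector about the tool's x, y, z in degrees, then the shift along the tool's x, y, z in cm, then the finger opening in cm, from 0 to 8.78. A call has 1 to 5 rows; each row shifts and turns the commanded pose from where the row before left it, along the tool's axes as they then stand; what a row does not reach is not made up. A row lasts 1/8 s, in which the tool goes at most 62.5 mm and 10.7 degrees, less where a joint would pass 70% of its speed; a pose out of reach is approached as far as the arm can. A call is refused whole if a number of a shift passes 6.25 or a number of a turn 10.7, either way. A call with a gripper value outside its range is refused whole. The fingers move at their own pace and stop on an object; "squeeze" is the grip in N (left out, the last holds). Time passes only in rows, so rows that do not move let the fingers close. It gives the time, the measured TCP pose, the force and the opening at its end, in the units of the state.
- manip.get_state(): the state, without advancing time (a new reading comes with each control period).
- capture(name): name is "scene" or "top" or "wrist"; returns the picture (400x640x3 uint8, red, green, blue); there is no depth.
- get_calibration(name): a dict with "fx", "fy", "cx", "cy" (pixels), "rvec" (rotation vector, rad) and "tvec" (3), from world to camera coordinates, as OpenCV has them. Camera axes: x right, y down, z forward; pixel columns grow to the right and rows downward; lengths in m; the calibration is good to about 2 mm. A picture is of the moment at which its call begins: read the wrist's pose just before it. get_calibration takes no time and is no camera call; for the wrist camera it gives the pose at the moment of the call.
- manip.sign_off(): hands the job in, once; it reports no verdict.
The state is a dict: "t": time; "qpos": joint angles; "joint_velocities": joint speeds; "tau": joint torques, N m; "ee_pos": TCP position; "orientation": TCP orientation; "contact_force": force on the tool from outside, world axes, zero at the start; "torque": the same for the moment, N m; "gripper_width": opening from 0.0 (shut) to 1.0 (fully open).
Only numpy, scipy, OpenCV 4.12 (cv2) and the standard library are available. Lean on these libraries where they do the work, as an engineer would, in place of code of your own. Each camera call takes 0.05 s, during which the arm holds its last target.

### The job

The keycap bin under the little shelf has been left tipped out. Push it fully shut, slide the barrel bolt on the shelf across through the bin's hook, and then turn the bolt's red-knobbed handle all the way down into the notch of the brass fence. Leave the other things on the counter where they are.

Things in the scene. Friction and masses are not known exactly. Their poses are not given: they have to be found in the camera images.
- rack: Fixed bin rack: dark oak shelf (344 mm along y, 18 mm thick, top 165 mm above the counter) on two grey steel cheeks. Origin on the counter; in this frame the shelf spans x = -100 mm (front edge, towards the robot) to +140 mm, y = -172 to +172 mm. Rack x points away from the robot, y to the robot's left along the shelf, z up. Place and yaw differ each time; it never moves.
- bin (a joint): Tilt (rad) of the grey steel bin (flat front panel 290 mm wide, 150 mm tall) about a hinge along rack y at its bottom front edge, rack x = -105, z = 12 mm. 0 = fully shut on its stop (panel upright, outer face at rack x = -110 mm); positive, up to 0.55, = tipped out towards the robot. Stiff: stays where left; about 3 to 10 N at the panel's top towards rack +x shuts it.
- bin_rim (a point): Point on the outer face of the bin's front panel at its top edge, at rack y = +100 mm (150 mm above the hinge along the panel): a free place to push. Moves with the bin. When the bin is shut it is at rack (-110, 100, 162) mm.
- bin_hook (a point): Middle of the opening of the steel hook on top of the bin (rack y = +50 mm, 22 mm wide, top at 217 mm when shut). With the bin shut the hook reaches over the bolt's line, so the bolt can pass through it (about 7 mm of play behind the bolt). Shut the bin first: a bolt already across is in the hook's way.
- bolt (a joint): Travel (m) of the barrel bolt, a steel rod 14 mm thick along rack y at the front of the shelf, axis 30 mm above the shelf top. 0 = fully withdrawn, positive = moved to rack +y, stop at 0.066. At 0.060 the rod is through the bin's hook and the handle is in line with the middle of the notch. Takes 2 to 3 N; stays where left.
- handle (a joint): Angle (rad) of the bolt's handle about the rod: 0 = straight up, positive = leaning to rack +x (away from the robot), 1.571 = level, fully down in the notch (stop); range -0.4 to 1.571. It travels with the rod and stays where left (0.06 N m of friction). Beyond about 0.9 rad the brass fence blocks it unless it is in line with the notch.
- knob (a point): Centre of the red ball knob (22 mm diameter) on the end of the handle: a steel stem 10 mm thick, 75 mm from the rod's axis to this point. The knob is free all round to be pinched from above along rack y, or pushed.
- bolt_axis (a point): Point on the rod's axis in line with the notch (fixed on the rack, at rack (-80, -10, 195) mm). The handle turns about a line through here along rack y.
- notch (a point): Middle of the notch in the brass fence (fixed on the rack, at rack (-50, -10, 195) mm). The fence is 6 mm thick, parallel to the rod, rises to 45 mm above the shelf; the notch is 18 mm wide with a bevelled mouth 30 mm wide.
- calculator: Bystander: silver pocket calculator 150 x 85 x 27 mm, lying on the counter. Origin at centre of its underside.
- charger: Bystander: black plastic charger brick 55 x 85 x 36 mm on the back left of the shelf. Origin at centre of its underside.
- cup: Bystander: white porcelain cup, 80 mm wide, 75 mm tall, on the counter. Origin at centre of its underside.
- coin_tray: Bystander: copper coin tray 130 x 200 x 28 mm on the counter. Origin at centre of its underside.

How it is judged (in metres and radians):
On the way, in this order (a step that is already met when the one before it is completed fails the run):
1. the bin is fully shut, before the bolt has gone across (value of joint bin below 0.035 rad and value of joint bolt below 0.045 m), for 0.1 s.
2. the bolt is across, through the hook, with the bin shut (value of joint bin below 0.05 rad and value of joint bolt above 0.053 m), for 0.1 s.
3. the handle is down in the notch (value of joint handle above 1.4 rad and value of joint bolt above 0.053 m), for 0.2 s.
At the end, for the whole second after the job is handed in: The bin is shut (tilt under 0.05 rad), the bolt is across (travel over 53 mm of 60) through the bin's hook, and its handle lies down in the notch (over 1.4 rad, level being 1.57), all at rest (all of step 3 and value of joint bin below 0.05 rad and velocity of joint handle between -0.1 and 0.1 rad/s and velocity of joint bin between -0.1 and 0.1 rad/s); the robot touches nothing.
It fails at once if a bystander (calculator, charger, cup or coin tray) was moved by more than 30 mm (distance of any of calculator, charger, cup, coin_tray from where it was at the start of the episode above 0.03 m).
It also fails if it takes over 54 s, if anything falls off the work surface, if the arm or the gripper's body presses on something with over 40 N, if the wrist force passes 120 N, or if a joint passes its speed limit or range.

## Working session

There is one attempt and no reset: what is moved stays moved. The work goes in short steps, Python scripts to look and compute and a tool call to move; the robot and the scene stay as the last step left them, time stands still between calls to the robot, and variables do not carry over. Pictures are saved under pics/ and viewed, and the job is handed in when it is done.

Besides the shell and the picture viewer there is one more tool, called after "Call:" in YAML: its name, and indented under it one key for each argument. drive_tool: Moves the arm, as the interface text tells. Its arguments: {"type":"object","properties":{"targets":{"type":"array","items":{"type":"number"}},"squeeze":{"type":"number"}},"required":["targets"]}

```bash
mkdir -p pics; ls; python3 - <<'E'
from workcell import manip, capture, get_calibration
import cv2
for n in ("scene","top"):
    im=capture(n); cv2.imwrite(f"pics/{n}0.png",im[:,:,::-1])
    c=get_calibration(n); print(n,c)
print(manip.get_state())
E
```

```text
pics
scene {'fx': 364.20637587755465, 'fy': 364.20637587755465, 'cx': 319.6802556112256, 'cy': 201.6152041156668, 'rvec': array([ 2.4351494 ,  0.80503979, -0.24844765]), 'tvec': array([-0.41578785, -0.16499444,  1.47725677])}
top {'fx': 389.0456257061316, 'fy': 389.0456257061316, 'cx': 309.2390925679808, 'cy': 204.2433967776078, 'rvec': array([ 2.09158803, -2.14902404,  0.18342277]), 'tvec': array([0.02066641, 0.55148888, 1.5045613 ])}
{'t': 0.1, 'qpos': array([-7.03609883e+01,  2.42788692e+01,  9.34256938e+01,  8.57751890e-04,
        6.23722417e+01, -1.08951827e+00]), 'joint_velocities': array([-0.0611994 , -0.06604324, -0.03969271, -0.04610727, -0.12023262,
        0.01473174]), 'tau': array([-9.74571522e-04, -5.45614600e+01, -2.74325430e+01,  6.45045494e-02,
        1.88511098e-02, -5.42910186e-05]), 'ee_pos': array([ 0.2210674 , -0.58407521,  0.22200165]), 'orientation': array([[ 3.53933802e-01, -9.35270374e-01, -4.38038580e-04],
       [-9.35269516e-01, -3.53934071e-01,  1.26697401e-03],
       [-1.34000003e-03, -3.87407964e-05, -9.99999101e-01]]), 'contact_force': array([0.76474366, 0.39927626, 0.02602551]), 'torque': array([-0.02900875,  0.05567618, -0.02570161]), 'gripper_width': 0.9996298027807398}
```

View pics/scene0.png

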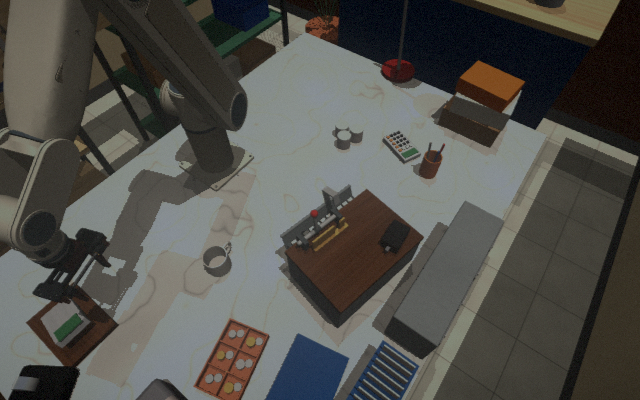

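View pics/top0.png

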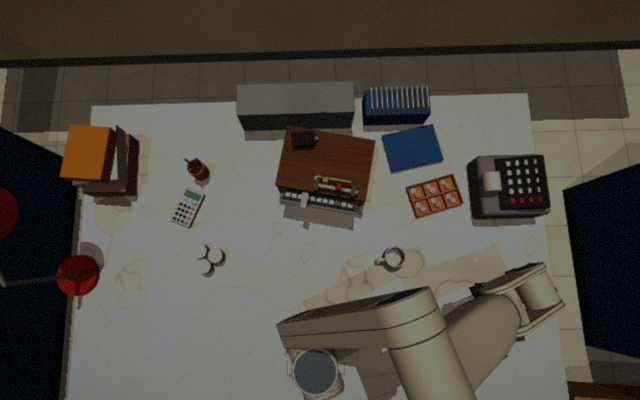

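The top view has the rack at around (325,170), the red knob near (338,187) and the cup at (392,258). The scene view has the knob near (314,213). I'll zoom in on both.

```bash
python3 - <<'E'
import cv2,numpy as np
a=cv2.imread("pics/top0.png")[115:225,265:385]
b=cv2.imread("pics/scene0.png")[175:330,270:430]
f=lambda i,s:cv2.convertScaleAbs(cv2.resize(i,None,fx=s,fy=s,interpolation=cv2.INTER_CUBIC),alpha=1.6)
cv2.imwrite("pics/topz.png",f(a,5)[:600]);cv2.imwrite("pics/scenez.png",f(b,3.8))
E
```

```text
(no output)
```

View pics/topz.png

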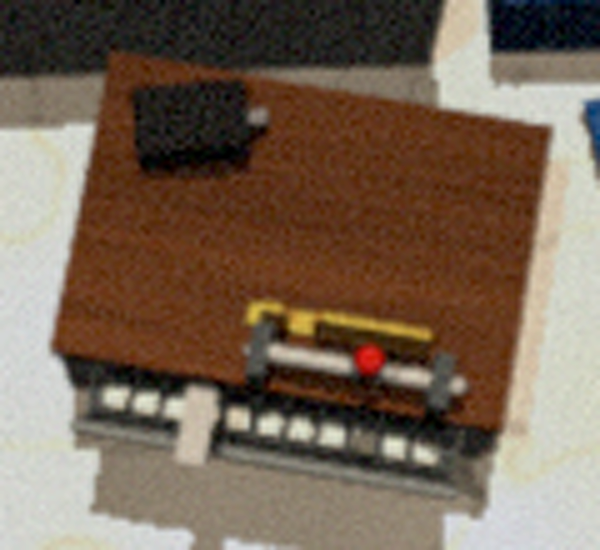

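View pics/scenez.png

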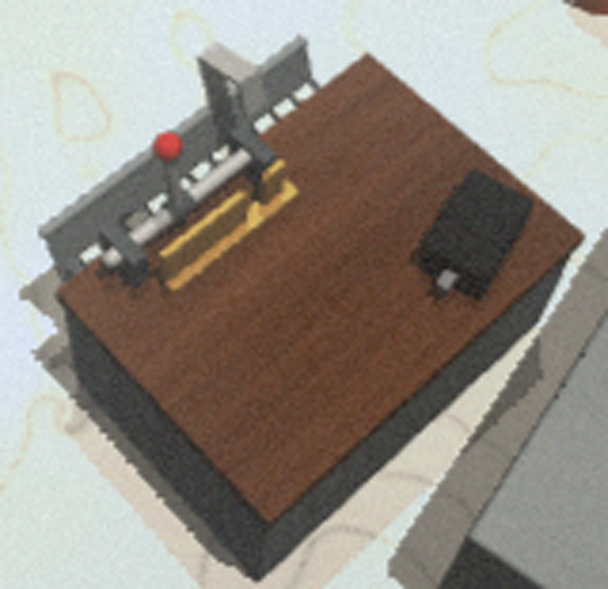

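```bash
cat > h.py <<'E'
import numpy as np,cv2
from workcell import manip,capture,get_calibration
def ray(c,px):
    R=cv2.Rodrigues(c["rvec"])[0]; C=-R.T@c["tvec"]
    d=R.T@np.array([(px[0]-c["cx"])/c["fx"],(px[1]-c["cy"])/c["fy"],1]); return C,d/np.linalg.norm(d)
def onz(c,px,z):
    C,d=ray(c,px); return C+d*(z-C[2])/d[2]
def tri(rs):
    A=sum(np.eye(3)-np.outer(d,d) for C,d in rs); b=sum((np.eye(3)-np.outer(d,d))@C for C,d in rs)
    return np.linalg.solve(A,b)
def fit(P,W):
    P=np.array(P);W=np.array(W);p=P.mean(0);w=W.mean(0)
    H=(P-p).T@(W-w); a=np.arctan2(H[0,1]-H[1,0],H[0,0]+H[1,1])
    R=np.array([[np.cos(a),-np.sin(a)],[np.sin(a),np.cos(a)]]); t=w-R@p
    return a,t,W-(P@R.T+t)
E
python3 - <<'E'
from h import *
ct=get_calibration("top");cs=get_calibration("scene")
t=np.array([[110,53],[550,127],[500,430],[57,352]])/5+[264.6,114.6]
s=np.array([[582,237],[265,520],[60,293],[368,55]])/3.8+[269.6,174.6]
P=[[.14,.172],[.14,-.172],[-.1,-.172],[-.1,.172]]
T=[onz(ct,p,.165)[:2] for p in t];S=[onz(cs,p,.165)[:2] for p in s]
M=[tri([ray(ct,a),ray(cs,b)]) for a,b in zip(t,s)]; print("tri z",np.round(M,4))
for W in (T,S,(np.array(T)+S)/2):
    a,tt,r=fit(P,W);print(np.degrees(a),tt,"res mm\n",np.round(r*1000,1))
R=np.array([[np.cos(a),-np.sin(a),0],[np.sin(a),np.cos(a),0],[0,0,1]]);o=np.r_[tt,0]
def red(n):
    im=cv2.imread(f"pics/{n}0.png").astype(int); 
    m=(im[:,:,2]>110)&(im[:,:,1]<60)
    x0,y0,x1,y1=(325,180,350,200) if n=="top" else (300,200,330,225)
    ys,xs=np.nonzero(m[y0:y1,x0:x1]); return xs.mean()+x0,ys.mean()+y0,len(xs)
pt=red("top");ps=red("scene");print(pt,ps)
k=tri([ray(ct,pt),ray(cs,ps)]);print("knob",k,"rack",R.T@(k-o))
# bin panel top edge ends, top view (right end, left end)
for px in [(75,425),(465,492)]:
    p=np.array(px)/5+[264.6,114.6]
    for z in (.162,.14): print(z,R.T@(onz(ct,p,z)-o))
for px in [(42,232),(305,40)]:
    p=np.array(px)/3.8+[269.6,174.6]
    for z in (.162,.14): print('s',z,R.T@(onz(cs,p,z)-o))
# bystanders
print("cup",onz(ct,(391,258),.075))
E
```

```text
tri z [[ 0.8445  0.0839  0.1583]
 [ 0.7723 -0.252   0.1619]
 [ 0.5407 -0.2013  0.1552]
 [ 0.6103  0.1293  0.1613]]
-11.653998437969465 [ 0.67051093 -0.05591295] res mm
 [[-0.1 -0.4]
 [-0.6  2.2]
 [ 0.7  3.9]
 [-0.  -5.7]]
-12.056884509729866 [ 0.67400857 -0.05830372] res mm
 [[-2.2 -1.4]
 [-3.2  1.7]
 [ 4.4  1.5]
 [ 1.  -1.8]]
-11.85537391102702 [ 0.67225962 -0.05710834] res mm
 [[-1.2 -0.9]
 [-1.9  2. ]
 [ 2.6  2.7]
 [ 0.5 -3.7]]
(np.float64(338.5), np.float64(186.28571428571428), 14) (np.float64(313.8636363636364), np.float64(212.0), 22)
knob [ 0.57089617 -0.09841014  0.2723035 ] rack [-0.09071618 -0.06124511  0.2723035 ]
0.162 [-0.15306249  0.143249    0.162     ]
0.14 [-0.14914199  0.14600042  0.14      ]
0.162 [-0.15137336 -0.14972665  0.162     ]
0.14 [-0.14742666 -0.15152078  0.14      ]
s 0.162 [-0.14740123 -0.14667548  0.162     ]
s 0.14 [-0.15824919 -0.14066847  0.14      ]
s 0.162 [-0.14520819  0.14234474  0.162     ]
s 0.14 [-0.15600628  0.1549238   0.14      ]
cup [ 0.32940463 -0.3017734   0.075     ]
```

```bash
cat >> h.py <<'E'
from scipy.spatial.transform import Rotation as Ro
YAW=np.radians(-11.86); O=np.array([.6723,-.0571,0.])
import os,json
if os.path.exists("rack.json"):
    j=json.load(open("rack.json")); YAW=j["yaw"]; O=np.array(j["o"])
RR=Ro.from_euler("z",YAW).as_matrix()
def w(p): return O+RR@np.array(p)
def rk(p): return RR.T@(np.array(p)-O)
def Rt(jaw):  # jaw: 'x'/'y' axis angle in rack, deg; tool down
    a=np.radians(jaw); x=RR@[np.cos(a),np.sin(a),0]; z=np.array([0,0,-1.]); return np.c_[x,np.cross(z,x),z]
def plan(p,R,n,start=None):
    s=manip.get_state(); p0=s["ee_pos"];R0=s["orientation"]
    D=Ro.from_matrix(R0.T@R).as_rotvec(degrees=True); st=D/n; d=(np.array(p)-p0)/n
    print("at rack mm",np.round(rk(p0)*1000,1),"t",s["t"],"F",np.round(s["contact_force"],1),"total rot",np.round(D,1))
    for i in range(n):
        Ri=R0@Ro.from_rotvec(st*i,degrees=True).as_matrix()
        print(np.round(st,2).tolist(),np.round(Ri.T@d*100,2).tolist())
E
python3 - <<'E'
from h import *
plan(w([-.2,0.03,.33]),Rt(0),15)
E
```

```text
at rack mm [-333.3 -608.5  222. ] t 0.1 F [0.8 0.4 0. ] total rot [ -0.    0.1 -57.4]
[-0.0, 0.0, -3.83] [-3.11, -3.04, -0.72]
[-0.0, 0.0, -3.83] [-2.9, -3.24, -0.72]
[-0.0, 0.0, -3.83] [-2.68, -3.43, -0.72]
[-0.0, 0.0, -3.83] [-2.44, -3.6, -0.72]
[-0.0, 0.0, -3.83] [-2.2, -3.75, -0.72]
[-0.0, 0.0, -3.83] [-1.94, -3.89, -0.72]
[-0.0, 0.0, -3.83] [-1.68, -4.01, -0.72]
[-0.0, 0.0, -3.83] [-1.4, -4.12, -0.72]
[-0.0, 0.0, -3.83] [-1.13, -4.2, -0.72]
[-0.0, 0.0, -3.83] [-0.84, -4.27, -0.72]
[-0.0, 0.0, -3.83] [-0.56, -4.31, -0.72]
[-0.0, 0.0, -3.83] [-0.27, -4.34, -0.72]
[-0.0, 0.0, -3.83] [0.02, -4.35, -0.72]
[-0.0, 0.0, -3.83] [0.31, -4.34, -0.72]
[-0.0, 0.0, -3.83] [0.6, -4.31, -0.72]
```

Call:
drive_tool:
  targets: [0,0,-3.8,-3.1,-3.0,-0.7,0,0,0,-3.8,-2.9,-3.2,-0.7,0,0,0,-3.8,-2.7,-3.4,-0.7,0,0,0,-3.8,-2.4,-3.6,-0.7,0,0,0,-3.8,-2.2,-3.8,-0.7,0]
  squeeze: 10

```text
t: 0.72
ee_pos: [0.3084, -0.3843, 0.2577]
orientation: [[0.641, -0.768, -0.0], [-0.768, -0.641, 0.0], [-0.0, -0.0, -1.0]]
contact_force: [0.7, -0.2, -0.3]
gripper_width: 0.469
```

Call:
drive_tool:
  targets: [0,0,-3.8,-1.9,-3.9,-0.7,0,0,0,-3.8,-1.7,-4.0,-0.7,0,0,0,-3.8,-1.4,-4.1,-0.7,0,0,0,-3.8,-1.1,-4.2,-0.7,0,0,0,-3.8,-0.8,-4.3,-0.7,0]

```text
t: 1.35
ee_pos: [0.3969, -0.1859, 0.2928]
orientation: [[0.856, -0.517, -0.0], [-0.517, -0.856, 0.0], [-0.0, -0.0, -1.0]]
contact_force: [0.6, -0.2, 0.9]
gripper_width: 0.005
```

Call:
drive_tool:
  targets: [0,0,-3.8,-0.6,-4.3,-0.7,0,0,0,-3.8,-0.3,-4.3,-0.7,0,0,0,-3.8,0,-4.4,-0.7,0,0,0,-3.8,0.3,-4.3,-0.7,0,0,0,-3.8,0.6,-4.3,-0.7,0]

```text
t: 1.98
ee_pos: [0.484, 0.0129, 0.3277]
orientation: [[0.978, -0.21, -0.0], [-0.21, -0.978, -0.0], [-0.0, 0.0, -1.0]]
contact_force: [0.8, -0.3, -0.4]
gripper_width: 0.006
```

```bash
python3 - <<'E'
from h import *
c=get_calibration("wrist");im=capture("wrist");cv2.imwrite("pics/w1.png",im[:,:,::-1])
np.save("w1.npy",np.array(c,dtype=object),allow_pickle=True)
print(c); plan(w([-.2,0.03,.33]),Rt(0),1)
cv2.imwrite("pics/w1b.png",cv2.convertScaleAbs(im[:,:,::-1],alpha=1.6))
E
```

```text
{'fx': 278.79320912329825, 'fy': 278.79320912329825, 'cx': 316.6542336051309, 'cy': 201.3886225880887, 'rvec': array([-2.8841824 ,  0.30632147,  0.0371039 ]), 'tvec': array([-0.47043757,  0.05677948,  0.5190568 ])}
at rack mm [-197.2   33.6  328.7] t 2.025 F [1.1 1.8 0.4] total rot [-0.2 -0.1 -0.1]
[-0.16, -0.1, -0.06] [-0.28, 0.36, -0.13]
```

View pics/w1b.png

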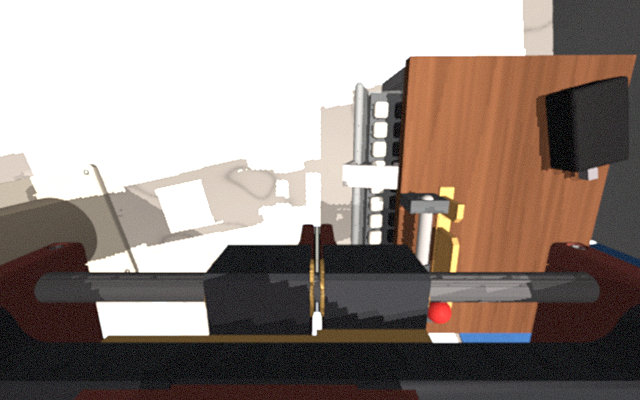

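The wrist view has the shelf's front-left corner at (410,57), its left edge along row 56, the hook at (370,175) and the rod at about (425,235). I'll use these to check the rack pose.

```bash
python3 - <<'E'
from h import *
c=np.load("w1.npy",allow_pickle=True).item()
im=cv2.imread("pics/w1.png").astype(int)
m=((im[:,:,2]-im[:,:,0])>25)&(im[:,:,2]>50)
# left edge rows for columns
pts=[]
for x in range(425,540,5):
    col=np.nonzero(m[40:90,x])[0]; pts.append((x,40+col[0]))
fr=[]
for y in list(range(70,160,5)):
    r=np.nonzero(m[y,385:430])[0]; fr.append((385+r[0],y))
A=np.array([onz(c,p,.165)[:2] for p in pts]);B=np.array([onz(c,p,.165)[:2] for p in fr])
for n,Q in(("left",A),("front",B)):
    vx,vy,x0,y0=cv2.fitLine(Q.astype(np.float32),cv2.DIST_HUBER,0,.001,.001).ravel()
    ang=np.degrees(np.arctan2(vy,vx)); print(n,ang,"rack pts",np.round([rk([*q,.165])[:2]*1000 for q in Q[::4]],1).tolist())
for nme,px,z in(("rod",(427,215),.195),("rod2",(421,255),.195),("hooktop",(370,175),.2),("rimL",(361,85),.158),("rimR",(357,240),.158),("red",(440,313),.27)):
    print(nme,np.round(rk(onz(c,px,z))*1000,1))
E
```

```text
left -12.122263 rack pts [[-82.7, 173.7], [-61.4, 173.6], [-40.1, 173.5], [-18.8, 173.4], [2.5, 173.3], [23.8, 173.2]]
front 77.96361 rack pts [[-98.7, 160.1], [-99.4, 139.9], [-99.0, 119.0], [-99.7, 97.5], [-99.3, 75.2]]
rod [-77.    6.2 195. ]
rod2 [-79.5 -41.6 195. ]
hooktop [-142.7   51.7  200. ]
rimL [-148.8  146.3  158. ]
rimR [-147.8  -37.7  158. ]
red [-87.7 -63.7 270. ]
```

```bash
python3 - <<'E'
import json,numpy as np
from h import *
o=O+RR@np.array([.0006,.0014,0]); json.dump({"yaw":np.radians(-12.05),"o":o.tolist()},open("rack.json","w")); print(o)
E
python3 - <<'E'
from h import *
plan(w([-.19,0.10,.145]),Rt(0),4)
E
```

```text
[ 0.67317492 -0.0558532   0.        ]
at rack mm [-197.9   31.5  328.7] t 2.025 F [1.1 1.8 0.4] total rot [-0.2 -0.1  0.1]
[-0.04, -0.03, 0.03] [0.19, -1.7, 4.6]
[-0.04, -0.03, 0.03] [0.19, -1.7, 4.6]
[-0.04, -0.03, 0.03] [0.19, -1.71, 4.59]
[-0.04, -0.03, 0.03] [0.2, -1.71, 4.59]
```

Call:
drive_tool:
  targets: [0,0,0,0.2,-1.7,4.6,0,0,0,0,0.2,-1.7,4.6,0,0,0,0,0.2,-1.7,4.6,0,0,0,0,0.2,-1.7,4.6,0,0,0,0,0,0,0,0]

```text
t: 2.65
ee_pos: [0.5035, 0.0764, 0.1406]
orientation: [[0.977, -0.211, -0.007], [-0.211, -0.977, -0.001], [-0.007, 0.003, -1.0]]
contact_force: [-0.6, -0.5, 0.1]
gripper_width: 0.007
```

Call:
drive_tool:
  targets: [0,0,0,1.0,0,0,0,0,0,0,1.0,0,0,0,0,0,0,1.0,0,0,0,0,0,0,1.0,0,0,0,0,0,0,1.0,0,0,0]

```text
t: 3.28
ee_pos: [0.555, 0.0653, 0.1442]
orientation: [[0.977, -0.213, -0.001], [-0.213, -0.977, 0.0], [-0.001, 0.0, -1.0]]
contact_force: [-4.8, 1.8, 2.8]
gripper_width: 0.002
```

```bash
python3 - <<'E'
from h import *
plan(w([-.1235,0.10,.145]),Rt(0),1)
E
```

```text
at rack mm [-140.8   93.8  144.2] t 3.275 F [-4.8  1.8  2.8] total rot [ 0.   0.1 -0.2]
[0.0, 0.05, -0.24] [1.73, -0.63, -0.08]
```

Call:
drive_tool:
  targets: [0,0,0,0.5,-0.2,0,0,0,0,0,0.5,-0.2,0,0,0,0,0,0.5,-0.2,0,0,0,0,0,0.3,0,0,0,0,0,0,0,0,0,0]

```text
t: 3.9
ee_pos: [0.5745, 0.0678, 0.1437]
orientation: [[0.977, -0.212, 0.001], [-0.212, -0.977, 0.0], [0.001, -0.001, -1.0]]
contact_force: [-0.2, -1.2, -0.7]
gripper_width: 0.004
```

```bash
python3 - <<'E'
from h import *
plan(w([-.1235,0.10,.145]),Rt(0),1)
E
```

```text
at rack mm [-122.3  100.3  143.7] t 3.9 F [-0.2 -1.2 -0.7] total rot [-0.  -0.1 -0.2]
[-0.03, -0.07, -0.22] [-0.12, 0.03, -0.13]
```

Call:
drive_tool:
  targets: [0,0,0,0.2,0,0,0,0,0,0,0.2,0,0,0]

```text
t: 4.15
ee_pos: [0.5776, 0.0671, 0.1438]
orientation: [[0.977, -0.213, -0.001], [-0.213, -0.977, 0.0], [-0.001, -0.0, -1.0]]
contact_force: [-9.2, 3.4, 6.5]
gripper_width: 0.003
```

Call:
drive_tool:
  targets: [0,0,0,0.2,0,0,0,0,0,0,0.1,0,0,0]

```text
t: 4.4
ee_pos: [0.5775, 0.067, 0.1438]
orientation: [[0.977, -0.213, -0.007], [-0.213, -0.977, 0.001], [-0.007, 0.0, -1.0]]
contact_force: [-17.0, 6.3, 14.3]
gripper_width: 0.001
```

```bash
python3 - <<'E'
from h import *
plan(w([-.1235,0.10,.145]),Rt(0),1)
im=capture("top")[115:225,265:385,::-1]
cv2.imwrite("pics/topz2.png",cv2.convertScaleAbs(cv2.resize(im,None,fx=5,fy=5,interpolation=cv2.INTER_CUBIC),alpha=1.6))
E
```

```text
at rack mm [-119.2  100.2  143.8] t 4.4 F [-17.    6.3  14.3] total rot [ 0.   0.4 -0.2]
[0.01, 0.39, -0.23] [-0.43, 0.02, -0.12]
```

View pics/topz2.png

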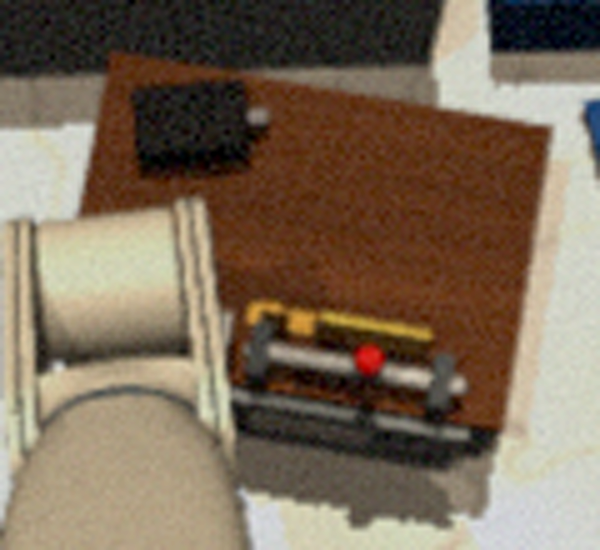

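```bash
python3 - <<'E'
from h import *
s=manip.get_state();print(s["qpos"])
c=get_calibration("wrist");R=cv2.Rodrigues(c["rvec"])[0];C=-R.T@c["tvec"];print("cam in tool",s["orientation"].T@(C-s["ee_pos"]), s["orientation"].T@R.T)
E
```

```text
[  5.39629794  26.59438959 101.90753523   0.13658878  51.88324223
  17.59009962]
cam in tool [-0.00016601 -0.06536294 -0.1626326 ] [[ 9.99999863e-01  4.83868173e-05  5.21596780e-04]
 [-1.72047676e-04  9.70825328e-01  2.39787724e-01]
 [-4.94776801e-04 -2.39787781e-01  9.70825203e-01]]
```

Call:
drive_tool:
  targets: [0,0,0,-4,0,0,0,0,0,0,-4,0,-3,0,0,0,0,0,0,-6,0,0,0,0,0,0,-6,0,0,0,0,0,0,-6,0]

```text
t: 5.08
ee_pos: [0.5028, 0.0832, 0.3562]
orientation: [[0.977, -0.212, 0.002], [-0.212, -0.977, 0.0], [0.002, -0.001, -1.0]]
contact_force: [0.8, -0.1, -0.3]
gripper_width: 0.005
```

```bash
python3 - <<'E'
from h import *
plan(w([-.1,-0.063,.36]),Rt(90),10)
E
```

```text
at rack mm [-195.6  100.4  356.2] t 5.075 F [ 0.8 -0.1 -0.3] total rot [  0.1  -0.1 -90.2]
[0.01, -0.01, -9.02] [0.96, 1.63, -0.04]
[0.01, -0.01, -9.02] [0.69, 1.76, -0.04]
[0.01, -0.01, -9.02] [0.41, 1.85, -0.04]
[0.01, -0.01, -9.02] [0.12, 1.89, -0.04]
[0.01, -0.01, -9.02] [-0.18, 1.88, -0.04]
[0.01, -0.01, -9.02] [-0.48, 1.83, -0.04]
[0.01, -0.01, -9.02] [-0.76, 1.74, -0.04]
[0.01, -0.01, -9.02] [-1.02, 1.59, -0.04]
[0.01, -0.01, -9.02] [-1.26, 1.42, -0.04]
[0.01, -0.01, -9.02] [-1.46, 1.2, -0.04]
```

Call:
drive_tool:
  targets: [0,0,-9,1.0,1.6,0,6,0,0,-9,0.7,1.8,0,6,0,0,-9,0.4,1.9,0,6,0,0,-9,0.1,1.9,0,6,0,0,-9,-0.2,1.9,0,6]

```text
t: 5.7
ee_pos: [0.5331, -0.0085, 0.3541]
orientation: [[0.838, 0.545, 0.002], [0.545, -0.838, -0.0], [0.002, 0.001, -1.0]]
contact_force: [-0.2, 0.0, -0.2]
gripper_width: 0.538
```

Call:
drive_tool:
  targets: [0,0,-9,-0.5,1.8,0,6,0,0,-9,-0.8,1.7,0,6,0,0,-9,-1.0,1.6,0,6,0,0,-9,-1.3,1.4,0,6,0,0,-9,-1.5,1.2,0,6]

```text
t: 6.32
ee_pos: [0.5613, -0.099, 0.354]
orientation: [[0.208, 0.978, 0.002], [0.978, -0.208, -0.0], [-0.0, 0.002, -1.0]]
contact_force: [0.3, 0.6, 0.7]
gripper_width: 0.684
```

```bash
python3 - <<'E'
from h import *
manip.get_state()
c=get_calibration("wrist");im=capture("wrist");cv2.imwrite("pics/w2.png",im[:,:,::-1])
np.save("w2.npy",np.array(c,dtype=object),allow_pickle=True)
cv2.imwrite("pics/w2b.png",cv2.convertScaleAbs(im[:,:,::-1],alpha=1.6))
b=im.astype(int);m=(b[:,:,0]>110)&(b[:,:,1]<50)&(b[:,:,2]<50)
n,l,st,ce=cv2.connectedComponentsWithStats(m.astype(np.uint8))
for i in range(1,n):
    if st[i,4]>30:
        print(st[i],ce[i],np.round(rk(onz(c,ce[i],.27))*1000,1))
plan(w([-.09,-0.063,.30]),Rt(90),1)
E
```

```text
[309 206  23  22 338] [319.86686391 216.81065089] [-89.8 -62.2 270. ]
at rack mm [-99.5 -67.2 353.9] t 6.375 F [ 0.2 -0.7  0.1] total rot [0.1 0.1 0.4]
[0.14, 0.07, 0.39] [0.42, 0.94, 5.4]
```

View pics/w2b.png

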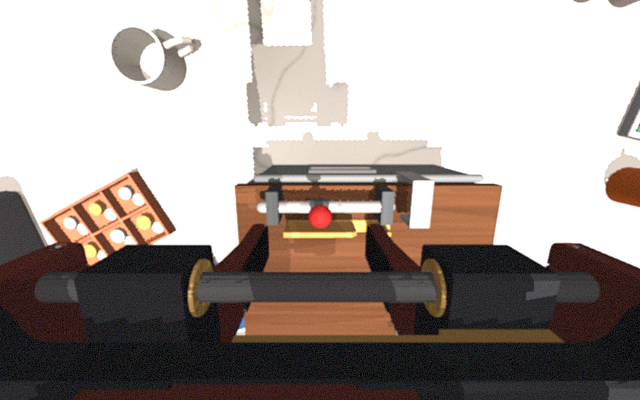

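Call:
drive_tool:
  targets: [0,0,0.4,0.5,0.95,0,6,0,0,0,0,0,4.5,6,0,0,0,0,0,4.0,6,0,0,0,0,0,1.3,6,0,0,0,0,0,0,6]

```text
t: 7.0
ee_pos: [0.5711, -0.0947, 0.2556]
orientation: [[0.22, 0.975, -0.001], [0.975, -0.22, 0.0], [0.0, -0.001, -1.0]]
contact_force: [1.5, 0.5, -0.6]
gripper_width: 0.684
```

```bash
python3 - <<'E'
from h import *
plan(w([-.090,-0.062,.256]),Rt(90),1)
im=capture("wrist");cv2.imwrite("pics/w3.png",cv2.convertScaleAbs(im[:,:,::-1],alpha=1.6))
E
```

```text
at rack mm [-91.7 -59.3 255.6] t 7.0 F [ 1.5  0.5 -0.6] total rot [-0.  -0.  -0.7]
[-0.04, -0.0, -0.67] [-0.27, 0.17, -0.04]
```

View pics/w3.png

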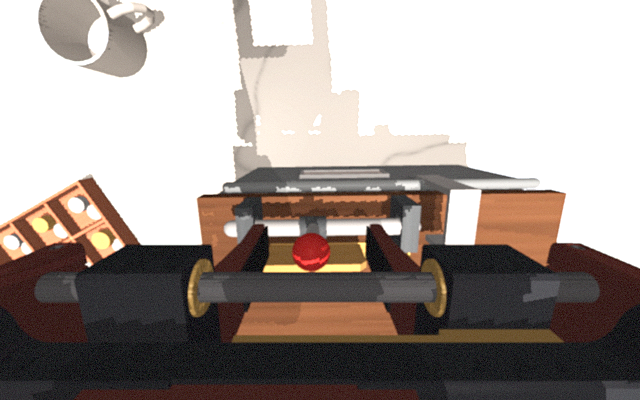

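The knob is at (311,252), between the fingers. Closing on it.

Call:
drive_tool:
  targets: [0,0,-0.6,-0.3,0.15,0,3,0,0,0,0,0,0,2,0,0,0,0,0,0,1.5,0,0,0,0,0,0,1.5,0,0,0,0,0,0,1.5]
  squeeze: 12

```text
t: 7.68
ee_pos: [0.5717, -0.0985, 0.2559]
orientation: [[0.209, 0.978, 0.0], [0.978, -0.209, 0.0], [0.0, 0.0, -1.0]]
contact_force: [0.2, 2.1, 1.6]
gripper_width: 0.233
```

```bash
python3 - <<'E'
from h import *
plan(w([-.090,-0.010,.256]),Rt(90),5)
print(manip.get_state()["gripper_width"]*88)
E
```

```text
at rack mm [-90.3 -62.9 255.9] t 7.675 F [0.2 2.1 1.6] total rot [ 0. -0. -0.]
[0.0, -0.0, -0.01] [1.06, 0.01, -0.0]
[0.0, -0.0, -0.01] [1.06, 0.01, -0.0]
[0.0, -0.0, -0.01] [1.06, 0.01, -0.0]
[0.0, -0.0, -0.01] [1.06, 0.01, -0.0]
[0.0, -0.0, -0.01] [1.06, 0.01, -0.0]
20.53772691873952
```

Call:
drive_tool:
  targets: [0,0,0,1.0,0,0,1.5,0,0,0,1.1,0,0,1.5,0,0,0,1.1,0,0,1.5,0,0,0,1.1,0,0,1.5,0,0,0,1.0,0,0,1.5]

```text
t: 8.3
ee_pos: [0.5829, -0.0458, 0.2558]
orientation: [[0.209, 0.978, 0.0], [0.978, -0.209, -0.0], [-0.0, 0.0, -1.0]]
contact_force: [-1.4, -0.9, 4.8]
gripper_width: 0.24
```

Call:
drive_tool:
  targets: [0,0,0,0,0,0,1.5]

```text
t: 8.43
ee_pos: [0.5831, -0.0453, 0.2558]
orientation: [[0.208, 0.978, 0.001], [0.978, -0.208, 0.001], [0.001, 0.0, -1.0]]
contact_force: [-1.4, 1.5, 5.4]
gripper_width: 0.24
```

```bash
python3 - <<'E'
from h import *
plan(w([-.090,-0.010,.256]),Rt(90),1)
print(manip.get_state()["gripper_width"]*88)
c=get_calibration("wrist");im=capture("wrist");cv2.imwrite("pics/w4.png",cv2.convertScaleAbs(im[:,:,::-1],alpha=1.6))
im=capture("scene")[175:330,270:430,::-1]
cv2.imwrite("pics/s4.png",cv2.convertScaleAbs(cv2.resize(im,None,fx=3.8,fy=3.8,interpolation=cv2.INTER_CUBIC),alpha=1.6))
E
```

```text
at rack mm [-90.3  -8.5 255.8] t 8.425 F [-1.4  1.5  5.4] total rot [ 0.  -0.1  0. ]
[0.01, -0.08, 0.04] [-0.15, 0.03, -0.02]
21.12706369155796
```

View pics/w4.png

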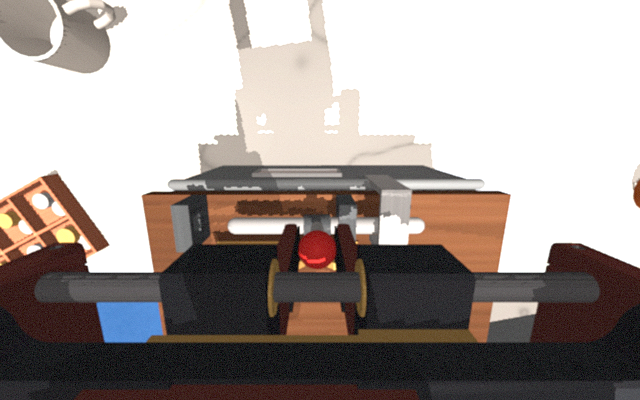

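View pics/s4.png

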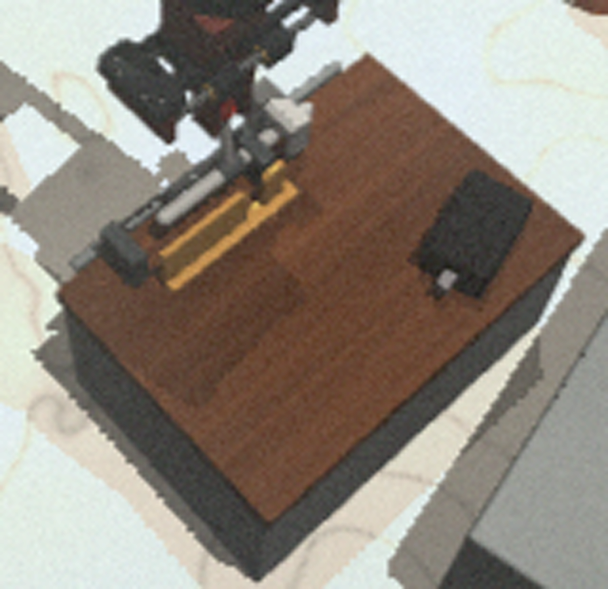

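The rod is through the hook and the knob is in line with the notch at about y -9 mm. Next I swing the knob along its arc.

Call:
drive_tool:
  targets: [0,0,0,-0.1,0.9,0,1.5,0,0,0,0,0.8,0,1.5,0,0,0,0,0.75,0.15,1.5,0,0,0,0,0.75,0.15,1.5,0,0,0,0,0.7,0.3,1.5]

```text
t: 9.15
ee_pos: [0.6215, -0.056, 0.2497]
orientation: [[0.209, 0.978, 0.001], [0.978, -0.209, -0.0], [0.0, 0.001, -1.0]]
contact_force: [-0.1, 1.5, 4.7]
gripper_width: 0.24
```

```bash
python3 - <<'E'
from h import *
plan(w([-.050,-0.010,.250]),Rt(90),1)
print(manip.get_state()["gripper_width"]*88)
E
```

```text
at rack mm [-50.5 -10.9 249.7] t 9.15 F [-0.1  1.5  4.7] total rot [ 0.1 -0.  -0. ]
[0.05, -0.01, -0.03] [0.09, 0.05, -0.03]
21.159167671553423
```

Call:
drive_tool:
  targets: [0,0,0,0.1,0.65,0.3,1.5,0,0,0,0,0.6,0.4,1.5,0,0,0,0,0.6,0.4,1.5,0,0,0,0,0.5,0.55,1.5,0,0,0,0,0.5,0.55,1.5]

```text
t: 9.78
ee_pos: [0.6493, -0.0611, 0.2274]
orientation: [[0.209, 0.978, 0.001], [0.978, -0.209, -0.0], [-0.0, 0.001, -1.0]]
contact_force: [1.4, -2.5, 4.6]
gripper_width: 0.238
```

```bash
python3 - <<'E'
from h import *
plan(w([-.0213,-0.010,.228]),Rt(90),1)
print(manip.get_state()["gripper_width"]*88)
im=capture("scene")[175:330,270:430,::-1]
cv2.imwrite("pics/s5.png",cv2.convertScaleAbs(cv2.resize(im,None,fx=3.8,fy=3.8,interpolation=cv2.INTER_CUBIC),alpha=1.6))
E
```

```text
at rack mm [-22.2 -10.1 227.4] t 9.775 F [ 1.4 -2.5  4.6] total rot [ 0.  0. -0.]
[0.04, 0.0, -0.03] [0.01, 0.09, -0.06]
20.927892601336964
```

View pics/s5.png

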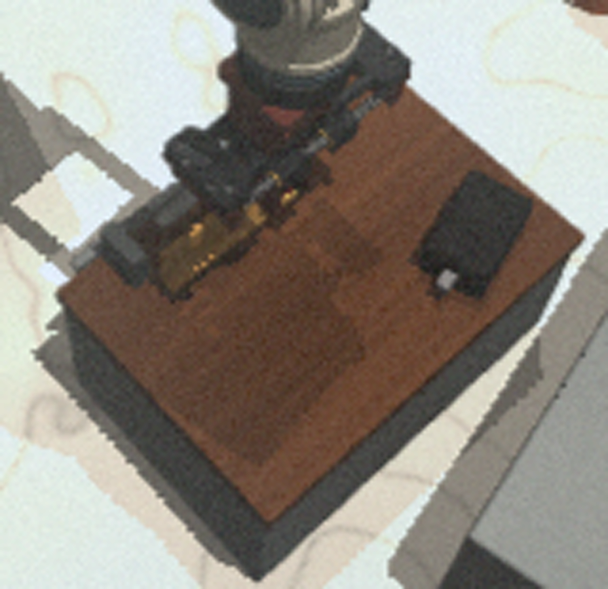

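Call:
drive_tool:
  targets: [0,0,0,0,0.5,0.6,1.5,0,0,0,0,0.4,0.65,1.5,0,0,0,0,0.3,0.7,1.5,0,0,0,0,0.25,0.7,1.5,0,0,0,0,0,0,1.5]

```text
t: 10.45
ee_pos: [0.6628, -0.0639, 0.2002]
orientation: [[0.209, 0.978, -0.001], [0.978, -0.209, 0.0], [-0.0, -0.001, -1.0]]
contact_force: [3.4, -2.3, -0.0]
gripper_width: 0.239
```

```bash
python3 - <<'E'
from h import *
plan(w([-.005,-0.010,.1815]),Rt(90),1)
print(manip.get_state()["gripper_width"]*88)
E
```

```text
at rack mm [ -8.4 -10.  200.2] t 10.45 F [ 3.4 -2.3 -0. ] total rot [-0.1  0.  -0. ]
[-0.05, 0.0, -0.02] [0.0, 0.35, 1.87]
21.002861197812653
```

Call:
drive_tool:
  targets: [0,0,0,0,0.2,0.65,1.5,0,0,0,0,0.1,0.65,1.5,0,0,0,0,0,0.5,1.5,0,0,0,0,0,0.2,1.5,0,0,0,0,0,0,1.5]

```text
t: 11.08
ee_pos: [0.666, -0.0645, 0.181]
orientation: [[0.209, 0.978, 0.0], [0.978, -0.209, -0.0], [0.0, 0.0, -1.0]]
contact_force: [3.6, -2.7, -0.9]
gripper_width: 0.24
```

```bash
python3 - <<'E'
from h import *
plan(w([-.005,-0.010,.1815]),Rt(90),1)
print(manip.get_state()["gripper_width"]*88)
E
```

```text
at rack mm [ -5.2 -10.  181. ] t 11.075 F [ 3.6 -2.7 -0.9] total rot [ 0. -0. -0.]
[0.01, -0.0, -0.03] [-0.0, 0.02, -0.05]
21.098458949825485
```

Call:
drive_tool:
  targets: [0,0,0,0,0,0.3,1.5,0,0,0,0,0,0,1.5]

```text
t: 11.32
ee_pos: [0.666, -0.0645, 0.1781]
orientation: [[0.209, 0.978, 0.0], [0.978, -0.209, 0.0], [0.0, 0.0, -1.0]]
contact_force: [3.1, -2.0, -0.2]
gripper_width: 0.241
```

Call:
drive_tool:
  targets: [0,0,0,0,0,0,4.5,0,0,0,0,0,0,4.5,0,0,0,0,0,0,4.5,0,0,0,0,0,-3,4.5,0,0,0,0,0,-4,4.5]

```text
t: 11.95
ee_pos: [0.6649, -0.0642, 0.2476]
orientation: [[0.209, 0.978, -0.003], [0.978, -0.209, 0.001], [-0.0, -0.003, -1.0]]
contact_force: [0.3, -0.1, 0.7]
gripper_width: 0.514
```

Call:
drive_tool:
  targets: [0,0,0,0,0,-5,4.5,0,0,0,0,-3,-5,4.5,0,0,0,0,-6,0,4.5,0,0,0,0,-6,0,4.5,0,0,0,0,0,0,4.5]

```text
t: 12.58
ee_pos: [0.5152, -0.0323, 0.3482]
orientation: [[0.209, 0.978, -0.002], [0.978, -0.209, 0.0], [-0.0, -0.002, -1.0]]
contact_force: [0.9, 0.0, -0.6]
gripper_width: 0.513
```

```bash
python3 - <<'E'
from h import *
print(manip.get_state()["contact_force"])
c=get_calibration("wrist");im=capture("wrist");cv2.imwrite("pics/w6.png",cv2.convertScaleAbs(im[:,:,::-1],alpha=1.6))
b=im.astype(int);m=(b[:,:,0]>100)&(b[:,:,1]<50)&(b[:,:,2]<50)
n,l,st,ce=cv2.connectedComponentsWithStats(m.astype(np.uint8))
for i in range(1,n):
    if st[i,4]>30: print(st[i],ce[i],np.round(rk(onz(c,ce[i],.195))*1000,1))
cv2.imwrite("pics/t6.png",capture("top")[:,:,::-1])
im=capture("scene")[:,:,::-1]
cv2.imwrite("pics/s6f.png",im);im=im[175:330,270:430]
cv2.imwrite("pics/s6.png",cv2.convertScaleAbs(cv2.resize(im,None,fx=3.8,fy=3.8,interpolation=cv2.INTER_CUBIC),alpha=1.6))
E
```

```text
[ 0.91868913  0.04694366 -0.58859349]
[309 306  17  14 150] [316.64666667 311.64      ] [ -0.   -9.5 195. ]
```

View pics/w6.png

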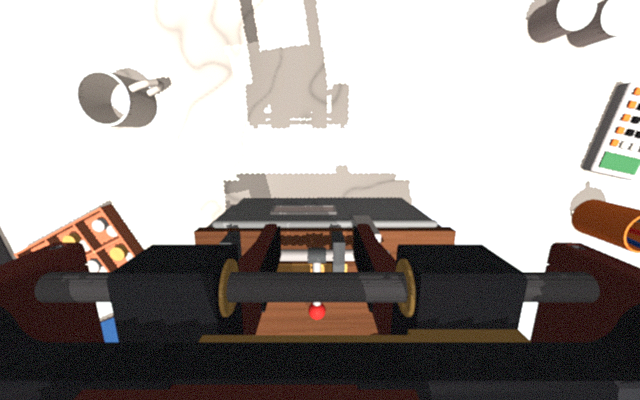

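View pics/s6.png

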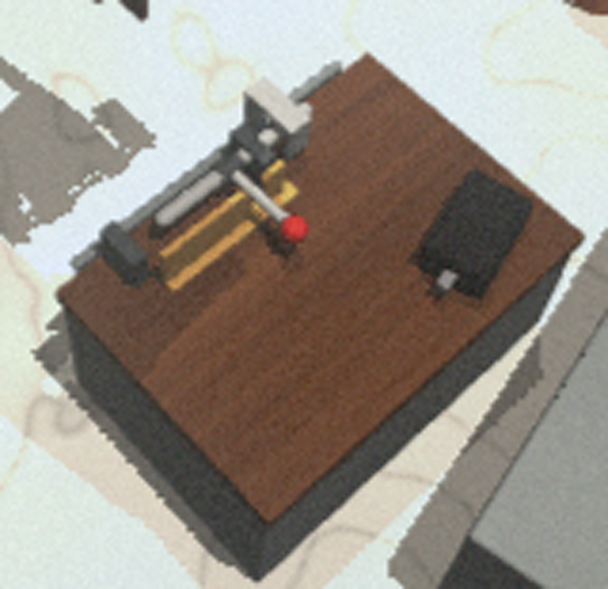

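```bash
python3 - <<'E'
from h import *
ct=get_calibration("top");cs=get_calibration("scene")
def red(f,b):
    im=cv2.imread(f).astype(int);x0,y0,x1,y1=b
    m=((im[:,:,2]>90)&(im[:,:,1]<60))[y0:y1,x0:x1];ys,xs=np.nonzero(m);print(len(xs),xs.mean()+x0,ys.mean()+y0);return xs.mean()+x0,ys.mean()+y0
s=red("pics/s6f.png",(335,225,360,245))
t=red("pics/t6.png",(315,160,345,200))
print(rk(tri([ray(ct,t),ray(cs,s)]))*1000)
for z in(.19,.195,.208): print(z,rk(onz(ct,t,z))*1000,rk(onz(cs,s,z))*1000)
im=cv2.imread("pics/t6.png")[115:225,265:385]
cv2.imwrite("pics/t6z.png",cv2.convertScaleAbs(cv2.resize(im,None,fx=5,fy=5,interpolation=cv2.INTER_CUBIC),alpha=1.6))
E
```

```text
32 347.46875 234.34375
0 nan nan
[nan nan nan]
0.19 [nan nan nan] [ -7.39525309  -6.18775528 190.        ]
0.195 [nan nan nan] [ -5.59739234  -8.34292473 195.        ]
0.208 [nan nan nan] [ -0.92295439 -13.94636531 208.        ]<stdin>:5: RuntimeWarning: Mean of empty slice.
  ret = ret.dtype.type(ret / rcount)
```

View pics/t6z.png

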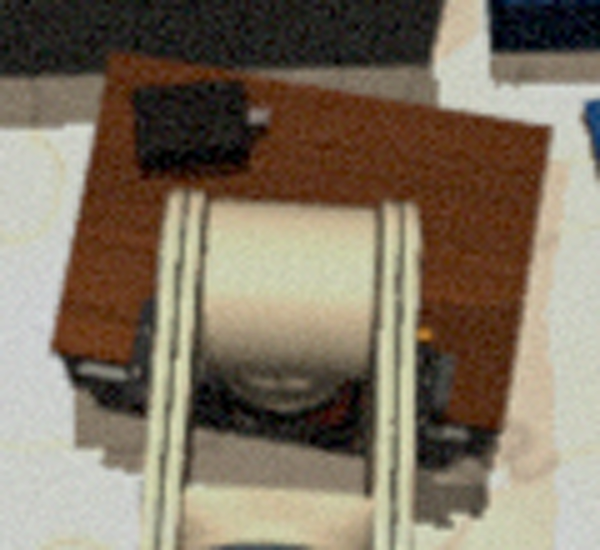

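The image checks agree with the handle being level, to within a few mm. To be sure, I'll press down on the knob with shut fingers and feel for the stop.

```bash
python3 - <<'E'
from h import *
plan(w([-.008,-0.0095,.235]),Rt(90),4)
E
```

```text
at rack mm [-154.3   -9.8  348.8] t 12.725 F [ 0.2 -0.5 -0.7] total rot [ 0.1 -0.  -0. ]
[0.02, -0.0, -0.0] [0.01, 3.65, 2.85]
[0.02, -0.0, -0.0] [0.01, 3.65, 2.85]
[0.02, -0.0, -0.0] [0.01, 3.65, 2.85]
[0.02, -0.0, -0.0] [0.01, 3.66, 2.85]
```

Call:
drive_tool:
  targets: [0,0,0,0,3.6,0,0,0,0,0,0,3.7,0,0,0,0,0,0,3.7,3.7,0,0,0,0,0,3.6,3.7,0,0,0,0,0,0,4.0,0]

```text
t: 13.35
ee_pos: [0.6656, -0.0646, 0.2318]
orientation: [[0.21, 0.978, 0.001], [0.978, -0.21, -0.0], [0.0, 0.001, -1.0]]
contact_force: [0.1, 1.0, -0.5]
gripper_width: 0.007
```

Call:
drive_tool:
  targets: [0,0,0,0,0,1.0,0,0,0,0,0,0,1.0,0,0,0,0,0,0,0.5,0]

```text
t: 13.72
ee_pos: [0.6627, -0.0637, 0.2101]
orientation: [[0.209, 0.978, 0.002], [0.978, -0.209, -0.0], [0.0, 0.002, -1.0]]
contact_force: [-0.1, -0.1, 0.6]
gripper_width: 0.007
```

Call:
drive_tool:
  targets: [0,0,0,0,0,0.3,0,0,0,0,0,0,0,0]

```text
t: 13.98
ee_pos: [0.6623, -0.0637, 0.2071]
orientation: [[0.209, 0.978, 0.001], [0.978, -0.209, -0.0], [0.0, 0.001, -1.0]]
contact_force: [-0.5, 0.7, -0.2]
gripper_width: 0.004
```

Call:
drive_tool:
  targets: [0,0,0,0,0,0.2,0,0,0,0,0,0,0.1,0,0,0,0,0,0,0,0]

```text
t: 14.35
ee_pos: [0.6627, -0.0637, 0.2053]
orientation: [[0.209, 0.978, 0.002], [0.978, -0.209, -0.0], [0.0, 0.002, -1.0]]
contact_force: [-2.9, 0.8, 8.8]
gripper_width: 0.008
```

The fingers met firm resistance with the tip at z = 205 mm. A level knob's top is at 206 mm, so the handle is on its stop. Retreating.

Call:
drive_tool:
  targets: [0,0,0,0,0,-3,0,0,0,0,0,0,-5,0,0,0,0,0,0,-6,0,0,0,0,0,-6,-2,0,0,0,0,0,-6,0,0]

```text
t: 14.98
ee_pos: [0.5451, -0.0386, 0.3652]
orientation: [[0.209, 0.978, 0.004], [0.978, -0.209, -0.0], [0.001, 0.004, -1.0]]
contact_force: [-0.8, 0.4, 0.0]
gripper_width: 0.006
```

Call:
drive_tool:
  targets: [0,0,0,0,-6,0,0,0,0,0,6,0,0,0,0,0,0,6,0,0,0,0,0,0,6,0,0,0,0,0,0,0,0,0,0]

```text
t: 15.6
ee_pos: [0.5244, 0.1532, 0.3629]
orientation: [[0.205, 0.979, 0.0], [0.979, -0.205, 0.001], [0.001, 0.0, -1.0]]
contact_force: [-1.3, -0.6, -0.5]
gripper_width: 0.007
```

```bash
python3 - <<'E'
from h import *
s=manip.get_state();print(s["t"],s["ee_pos"],s["contact_force"])
t=capture("top")[:,:,::-1];cv2.imwrite("pics/t7.png",t)
im=t[115:225,265:385]
cv2.imwrite("pics/t7z.png",cv2.convertScaleAbs(cv2.resize(im,None,fx=5,fy=5,interpolation=cv2.INTER_CUBIC),alpha=1.6))
E
```

```text
15.6 [0.52441671 0.15320791 0.36294675] [-1.28639887 -0.57636179 -0.46187301]
```

View pics/t7z.png

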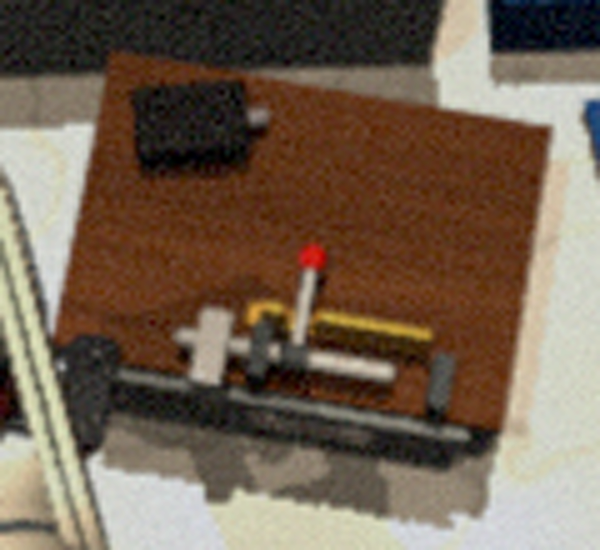

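View pics/t7.png

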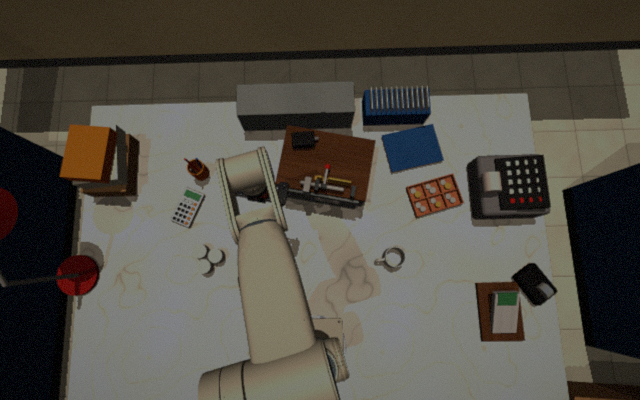

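The zoomed top view shows the rod through the hook at (210,345) and the handle through the fence gap, with its knob at (313,257). The bin is shut, the bystanders are where they started and the robot is clear. Handing in.

```bash
python3 -c "
from workcell import manip
print(manip.sign_off())"
```

```text
the job is handed in; nothing more can be done
None
```

I shut the bin, slid the bolt across through its hook, and turned the red-knobbed handle down into the notch. I handed the job in at about 15.7 s; sign-off gives no verdict.

- **Bin:** I pushed the rim until it stopped moving, at about 18 N horizontal force. The last top view shows it still shut.
- **Bolt:** I moved the pinched knob about 53 mm along the shelf. It ended near rack y = -9.5 mm, which is a travel of about 60 mm. The last view shows the rod through the hook.
- **Handle:** I swung the knob along its arc into the notch. Pressing down afterwards met about 9 N with the fingertip at z = 205 mm. A level knob's top would be at 206 mm, so the handle is on its stop.
- **Bystanders and robot:** In the last top view the calculator, charger, cup and coin tray look unmoved, by eye only. The robot was clear of everything.

Some measurements disagreed by a few mm:
- **Shelf corners:** triangulating them from the two fixed cameras put them 3 to 10 mm low in height. I set the rack pose from the known shelf height and a wrist view instead.
- **Knob, final check:** the wrist view put it about 5 mm further back than level, but it was partly hidden there. The scene view and the press test both agreed with level.

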